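# Open the tight jar braced in the seasoning rack

### The job

Open the square glass jar for the cook: its lid is too tight to turn while the jar stands loose, so first seat the jar upright and fully down in the free square well of the stainless seasoning rack, which keeps it from turning. Then unscrew the lid counter-clockwise, stop turning as soon as its lugs come free of the thread, and finish still gripping the lid, level and about two centimetres straight above the jar's open mouth, with the jar left standing in its well. Leave everything else on the counter where it stands.

Things in the scene. Friction and masses are not known exactly. Their poses are not given: they have to be found in the camera images.
- jar: The only square jar: glass, with dried dates in it and a blank paper label, 0.22 to 0.45 kg, loose on the counter. Origin: centre of its underside; z up; x, y square to its sides. Body 62 mm square, 67 mm high (lowest 5 mm only 57 mm square), then a round neck 43 mm across. 94 mm high with its lid. It can be carried by its closed lid. Any of its four quarter turns fits the well.
- jar_mouth (a point): Centre of the jar's mouth: on its axis at the top rim, 90.5 mm above its underside. The neck below it bears three short right-hand thread segments (the usual way: counter-clockwise from above loosens). Twisting the lid while the jar stands loose on the counter just turns the jar along.
- lid: Round steel lug lid of the square jar, 58 mm across, 16 mm high, 47 g. Origin: centre of its lower edge; z up. Screwed on, its lower edge is 78 to 79 mm above the jar's underside, 11 mm clear of the square body's top. Three lugs inside, at its x axis and 120 degrees to either side, sit under the neck's thread segments. Before they are free, lifting the lid lifts the jar.
- lid_edge (a point): Point on the lid's rim on its x axis, 29 mm out, 8 mm up: shows its turn. The lid's x axis starts 6 to 22 degrees clockwise of the jar's x axis; the lugs are free from 40 degrees counter-clockwise of it (after a turn of 46 to 62 degrees) and at 74 meet the next segment's stop. In between the lid lifts straight off, over the rim once its lower edge is 12 mm up.
- lid_top (a point): Centre of the lid's top face, 16 mm above its lower edge. A springy liner under it makes the lid tight: about 0.3 to 0.8 N m to turn, less as it loosens. The lid tends to rise about 2 mm during the turn but need not be followed up.
- rack: Stainless seasoning rack, fixed to the counter: a row of three square wells along its y axis, 216 mm long, 74 mm wide, 30 mm high. Origin: centre of its underside; z up. The middle well and the one at +y hold lidded pots; the end well at -y is free.
- well (a point): Centre of the free well's floor, 6 mm above the counter, 71 mm from the rack's origin along its -y; axes as the rack's. 68 mm square inside (3 mm play all round the jar); sheet walls 3 mm thick rise 24 mm above this floor. The jar has about 5 degrees of turning play in it either way. The rack does not move.
- pot0: Bystander: square steel seasoning pot, 62 mm square, 58 mm high with its black knob, standing loose in the rack's middle well. Origin: centre of its underside.
- pot1: Bystander: a like pot in the rack's +y well. Origin: centre of its underside.
- round_jar: Bystander: round glass jar with a steel lid, 72 mm across, 118 mm high, standing on the counter. Origin: centre of its underside.
- bowl: Bystander: white ceramic bowl, 100 mm across, 45 mm high. Origin: centre of its underside.
- bottle: Bystander: small amber sauce bottle with a black cap, 54 mm across, 140 mm high. Origin: centre of its underside.
- spoon: Bystander: spoon with a wooden handle lying on the counter, 210 mm long along its x axis, handle to -x. Origin: under its middle.
- cup: Bystander: steel cup, 74 mm across, 80 mm high. Origin: centre of its underside.

How it is judged (in metres and radians):
On the way:
1. the jar stands fully down in the free well of the rack, its lid still screwed on (horizontal distance between jar and well below 0.008 m and z of jar in the frame of well below 0.004 m and angle between jar's own z axis and vertical below 0.07 rad and z of lid in the frame of jar below 0.083 m), for 0.2 s.
At the end, for the whole second after the job is handed in: Jar at rest in the free well: within 8 mm of its centre and 4 mm of its floor, leaning under 4 degrees. Lid off, gripped, touching neither jar nor rack, still: lower edge 5 to 45 mm above the jar's rim, axis within 15 mm of the mouth's centre, within 10 degrees of level (horizontal distance between jar and well below 0.008 m and z of jar in the frame of well below 0.004 m and angle between jar's own z axis and vertical below 0.07 rad and z of lid in the frame of jar_mouth between 0.005 and 0.045 m and horizontal distance between lid and jar_mouth below 0.015 m and angle between lid's own z axis and vertical below 0.17 rad and contact force between the fingers and lid above 1.5 N and contact force between lid and jar below 0.05 N and contact force between lid and rack below 0.05 N and linear speed of each of lid, jar below 0.03 m/s); the arm keeps its last pose, push and grip.
It fails at once if the lid is turned on past free, more than about 100 degrees counter-clockwise of the jar's x axis, while still around the neck (z of lid in the frame of jar below 0.0905 m and horizontal distance between lid and jar below 0.006 m and x of lid_edge in the frame of jar below -0.006 m).
It fails at once if a bystander (pot, round jar, bowl, bottle, spoon or cup) is moved more than 30 mm (distance of any of pot0, pot1, round_jar, bowl, bottle, spoon, cup from where it was at the start of the episode above 0.03 m).
It also fails if it takes over 48 s, if anything falls off the work surface, if the arm or the gripper's body presses on something with over 40 N, if the wrist force passes 120 N, or if a joint passes its speed limit or range.

### The arm

A 7-joint arm with a two-finger parallel gripper is mounted at the origin on the work surface. World frame = base frame: x ahead of the robot, y to its left, z up, the work surface at z = 0. Lengths are in mm, angles in rad, forces in N, time in s.
With the tool pointing down it reaches from about 425 to 875 mm from the base axis. Payload 8.4 kg.
Tool frame: the origin (TCP) lies at the very end of the fingers, on their centre line; the grasp point (between the pads) lies ctrl.pinch_z behind it (ctrl.pinch_z is the distance from the TCP to the grasp point, in mm); z points along the fingers, y is the line along which they close (so a half turn about z gives the same grasp; the last joint's range is limited). The gripper opens to 87 mm and grips with 3 to 60 N. Pads are 19 mm wide; open, the fingers measure 117 mm over their backs; the gripper's body (75 mm by 190 mm) begins 51 mm behind the grasp point.
Start: joints at [-0.099, 0.333, 0.04, 1.465, -0.013, 1.343, -0.059], TCP at [649.971, -0.012, 194.146] pointing down, gripper open.
Joint ranges: [-2.58, 2.58], [-0.38, 2.09], [-1.3, 1.39], [0.25, 2.4], [-1.5, 4.64], [0.08, 2.09], [-2.65, 2.65]. Speed limits (rad/s): [2.22, 2.22, 2.79, 2.79, 3.14, 3.14, 3.14].

### API

Orientations are given as a unit quaternion [x, y, z, w].
In Python, from cell import ctrl gives the robot as it stands.
- The arm moves only by the tool apply_moves, never from a script. Its argument "motion" is a list of rows, each a list of 7 numbers: the turn, a rotation vector about the tool's x, y, z in degrees, then the shift along the tool's x, y, z in mm, then the opening in per cent of the stroke, from 0 (shut) to 100 (fully open). In form: [[ax, ay, az, dx, dy, dz, hand], ...]. A call has 1 to 12 rows; each row shifts and turns the commanded pose from where the row before left it, along the tool's axes as they then stand; what a row does not reach is not made up. A row lasts 1/10 s, in which the tool goes at most 50 mm and 8.59 degrees, less where a joint would pass 70% of its speed; a pose out of reach is approached as far as the arm can. A call is refused whole if a number of a shift passes 50 or a number of a turn 8.59, either way. A call with a gripper value outside its range is refused whole. The fingers move at their own pace and stop on an object; the grip force is fixed at half the most. Time passes only in rows, so rows that do not move let the fingers close. It gives the time, the measured TCP pose, the force, the opening and the grip force at its end, in the units of the state.
- ctrl.sense(): the state, without advancing time (a new reading comes with each control period).
- ctrl.snapshot(name): name is "scene" or "side" or "wrist"; returns the picture (480x640x3 uint8, red, green, blue); there is no depth.
- ctrl.get_calibration(name): a dict with "fx", "fy", "cx", "cy" (pixels), "extrinsics" (4x4, takes a point from camera to world coordinates). Camera axes: x right, y up, looking along -z (the intrinsics and any distortion apply to the point x, -y, -z); pixel columns grow to the right and rows downward; lengths in mm; the calibration is good to about 2 mm. The wrist camera is an equidistant fisheye: a pixel r from the principal point sees the ray r / f radians off the axis. A picture is of the moment at which its call begins: read the wrist's pose just before it. get_calibration takes no time and is no camera call; for the wrist camera it gives the pose at the moment of the call.
- ctrl.job_done(): hands the job in; it is judged then, once.
The state is a dict: "t": time; "joint_positions": joint angles; "joint_vel": joint speeds; "joint_torque": joint torques, N m; "tcp_pos": TCP position; "tool_rot": TCP orientation; "force": force on the tool from outside, world axes, zero at the start; "ft_torque": the same for the moment, N m; "grip_width": finger opening in mm; "gripper_force": force on a finger pad.
Only numpy, scipy, OpenCV 4.12 (cv2) and the standard library are available. Lean on these libraries where they do the work, as an engineer would, in place of code of your own. Each camera call takes 0.05 s, during which the arm holds its last target. There are 200 camera calls.

## Working session

There is one attempt and no reset: what is moved stays moved. The work goes in short steps, Python scripts to look and compute and a tool call to move; the robot and the scene stay as the last step left them, time stands still between calls to the robot, and variables do not carry over. Pictures are saved under pics/ and viewed, at most 10 in all, crops included, and the job is handed in when it is done.

Besides the shell and the picture viewer there is one more tool, called after "Emit:" by a JSON object that holds its "api" and its "payload". apply_moves: Moves the arm, as the interface text tells. Its arguments: {"type":"object","properties":{"motion":{"type":"array"}},"required":["motion"]}

```bash
mkdir -p pics; python3 - <<'E'
from cell import ctrl
import cv2
s=ctrl.sense();print({k:s[k] for k in('t','tcp_pos','tool_rot','grip_width','force')},ctrl.pinch_z)
for n in('scene','side','wrist'):
    c=ctrl.get_calibration(n);print(n,c)
    cv2.imwrite(f'pics/{n}0.png',ctrl.snapshot(n)[:,:,::-1])
E
```

```text
{'t': 0.0, 'tcp_pos': array([ 6.49478820e+02, -1.51391902e-02,  1.93228786e+02]), 'tool_rot': array([ 7.07106252e-01,  7.07106818e-01, -6.26673948e-04, -5.51639242e-04]), 'grip_width': 87.08524948518442, 'force': array([-0.55244748, -0.22351673, -0.1273683 ])} 18.700000000000003
scene {'fx': 523.3921155431062, 'fy': 523.3921155431062, 'cx': 325.15612203034624, 'cy': 241.52612642040074, 'extrinsics': array([[-5.40468401e-01, -6.68637373e-01,  5.10703408e-01,
         1.23747223e+03],
       [ 8.41249133e-01, -4.39498176e-01,  3.14867035e-01,
         4.41387999e+02],
       [ 1.39213487e-02,  5.99804482e-01,  8.00025487e-01,
         1.13003492e+03],
       [ 0.00000000e+00,  0.00000000e+00,  0.00000000e+00,
         1.00000000e+00]])}
side {'fx': 433.5224172949889, 'fy': 433.5224172949889, 'cx': 309.3363735405392, 'cy': 231.3997478853033, 'extrinsics': array([[ 9.98658694e-01,  1.41761374e-02, -4.97980839e-02,
         4.97622016e+02],
       [-4.83373410e-02,  5.99950792e-01, -7.98575324e-01,
        -8.50676852e+02],
       [ 1.85556864e-02,  7.99911297e-01,  5.99831312e-01,
         7.57483305e+02],
       [ 0.00000000e+00,  0.00000000e+00,  0.00000000e+00,
         1.00000000e+00]])}
wrist {'fx': 371.64829954431775, 'fy': 371.64829954431775, 'cx': 324.3984095196806, 'cy': 240.3342012024328, 'extrinsics': array([[ 9.99999964e-01, -1.90772438e-04, -1.86920598e-04,
         6.48800409e+02],
       [ 2.34306699e-04,  9.62542098e-01,  2.71132172e-01,
         7.41329164e+01],
       [ 1.28194399e-04, -2.71132206e-01,  9.62542108e-01,
         3.84670756e+02],
       [ 0.00000000e+00,  0.00000000e+00,  0.00000000e+00,
         1.00000000e+00]])}
```

View pics/scene0.png

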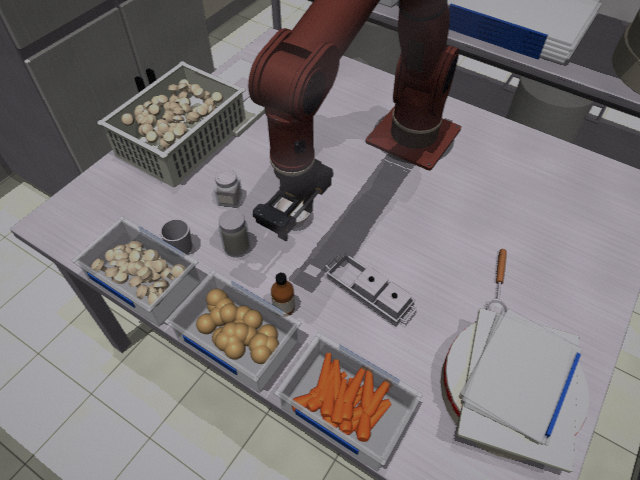

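View pics/wrist0.png

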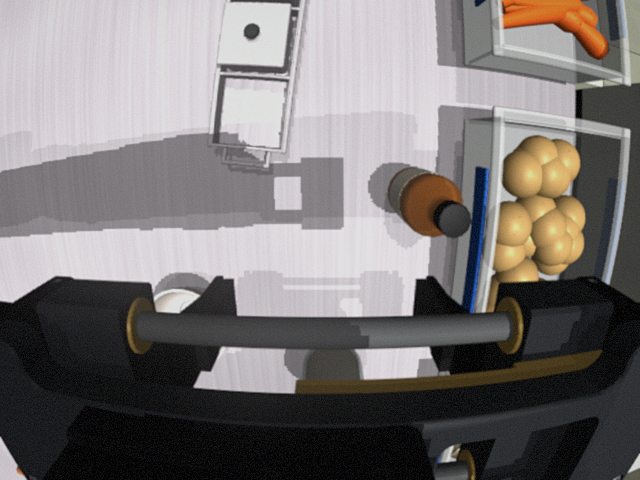

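The scene picture shows the square jar near (228,188), the round jar near (233,232), the cup at (176,237), the bottle at (282,294) and the rack's free well near (345,275). In the wrist picture the free well lies at about (215–290, 70–155). I'll enlarge these.

```bash
python3 - <<'E'
import cv2,numpy as np
a=cv2.imread('pics/scene0.png')[160:260,195:270];b=cv2.imread('pics/wrist0.png')[60:180,200:310]
a=cv2.resize(a,None,fx=4.5,fy=4.5,interpolation=2);b=cv2.resize(b,None,fx=4,fy=4,interpolation=2)
o=np.zeros((480,800,3),np.uint8);o[:450,:337]=a[:450,:337];o[:,350:790]=b;cv2.imwrite('pics/crop0.png',o)
E
```

```text
(no output)
```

View pics/crop0.png

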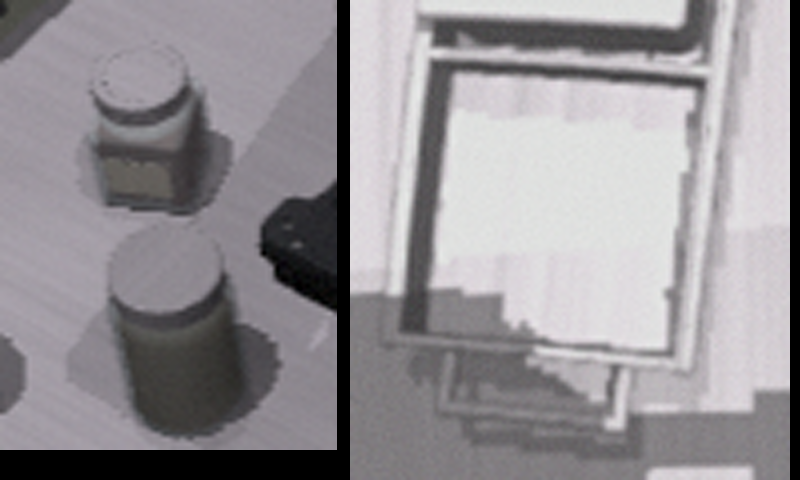

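View pics/side0.png

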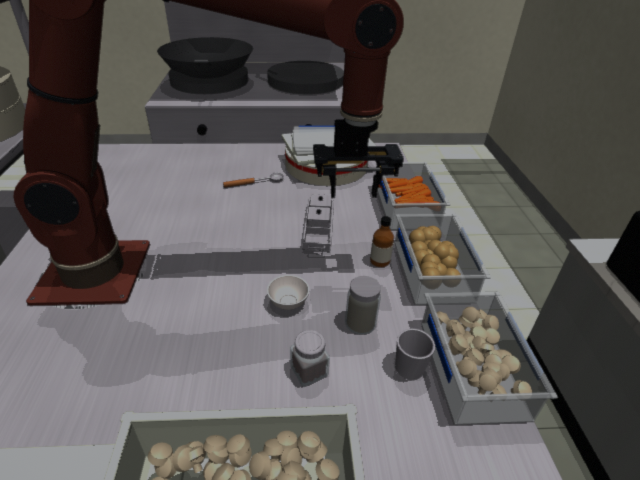

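```bash
cat > h.py <<'E'
from cell import ctrl
import numpy as np
def ray(n,u,v,c=None):
    c=c or ctrl.get_calibration(n);x=(u-c['cx'])/c['fx'];y=(v-c['cy'])/c['fy']
    if n=='wrist':
        r=np.hypot(x,y);k=np.tan(r)/r if r else 1;x*=k;y*=k
    E=np.array(c['extrinsics']);return E[:3,3],E[:3,:3]@np.array([x,-y,-1])
def at(n,u,v,z,c=None):
    o,d=ray(n,u,v,c);return (o+d*(z-o[2])/d[2]).round(1)
E
python3 - <<'E'
from h import *
print(at('scene',225.7,177.1,94),at('side',310,342,94))
for u,v in((432,62),(705,72),(675,355),(403,335)):
    print(at('wrist',200+(u-350)/4,60+v/4,30))
# base bottom corners of jar, scene crop
for u,v in((105,204),(178,212),(205,190)): print(at('scene',195+u/4.5,160+v/4.5,0))
for n,p in(('round',(195+165/4.5,160+265/4.5,118)),): print(n,at('scene',*p))
print('bowl',at('side',288,295,30),'cup',at('side',413,342,80),'bottle',at('side',385,222,140),'round',at('side',365,288,118))
E
```

```text
[ 540.5 -310.3   94. ] [ 537. -318.   94.]
[549.1 138.8  30. ]
[615.4 132.7  30. ]
[608.   64.5  30. ]
[540.9  71.7  30. ]
[ 574.6 -325.9    0. ]
[ 554.5 -283.4    0. ]
[ 530.8 -280.7    0. ]
round [ 660.  -189.6  118. ]
bowl [ 496.2 -128.4   30. ] cup [ 739.1 -313.4   80. ] bottle [736.8   5.5 140. ] round [ 658.1 -200.1  118. ]
```

Emit:
{"api": "apply_moves", "payload": {"motion": [[0, 0, 0, -38, -11, 0, 100], [0, 0, 0, -38, -11, 0, 100], [0, 0, 0, -38, -12, 0, 100], [0, 0, 0, -38, -12, 0, 100], [0, 0, 0, -38, -12, 0, 100], [0, 0, 0, -38, -12, 0, 100], [0, 0, 0, -38, -12, 0, 100], [0, 0, 0, -38, -12, 0, 100], [0, 0, 0, -38, -12, 0, 100], [0, 0, 0, 0, 0, 0, 100]]}}

```text
t: 1.15
tcp_pos: [540.0, -349.1, 193.9]
tool_rot: [0.71, 0.704, -0.002, 0.0]
force: [-0.5, -0.6, 0.5]
grip_width: 87.3
gripper_force: 0.0
```

```bash
python3 - <<'E'
from h import *
import cv2,pickle
s=ctrl.sense();c=ctrl.get_calibration('wrist');p=ctrl.snapshot('wrist')[:,:,::-1]
pickle.dump(c,open('w1.pkl','wb'));print(s['t'],s['tcp_pos'],s['tool_rot'],s['force'])
cv2.imwrite('pics/w1.png',p);cv2.imwrite('pics/w1c.png',cv2.resize(p[120:320,220:460],None,fx=3,fy=3,interpolation=2))
E
```

```text
1.15 [ 539.9910727  -349.07518669  193.89144126] [ 7.10253850e-01  7.03943145e-01 -1.84028332e-03  3.61298119e-04] [-0.48287614 -0.6415898   0.54609403]
```

View pics/w1c.png

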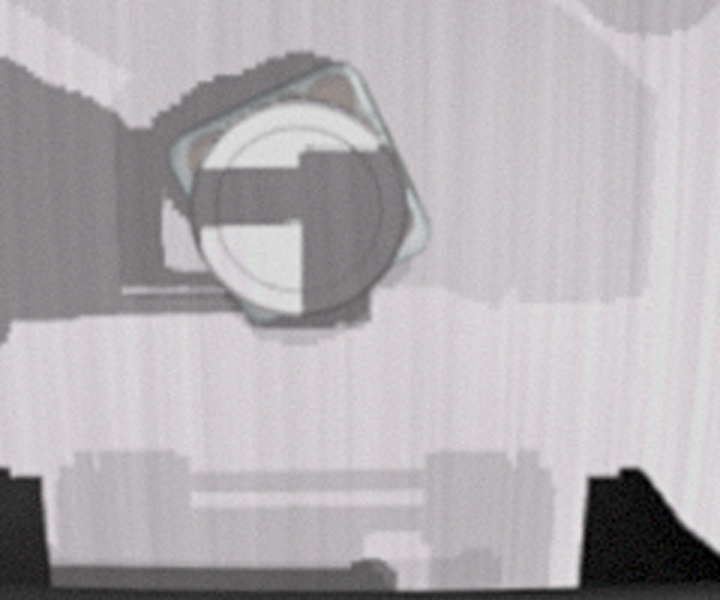

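The crop shows the lid as a circle centred on (300,206). The body corners show at left (170,150), top (350,62), right (428,240) and bottom about (250,322).

```bash
python3 - <<'E'
from h import *
import pickle
c=pickle.load(open('w1.pkl','rb'))
f=lambda u,v,z:at('wrist',220+u/3,120+v/3,z,c)
print(f(300,206,94.5),f(190,206,94),f(410,206,94),f(300,97,94),f(300,315,94))
# edges: straight points on top-left edge and right edge
e=[f(185,140,64),f(330,66,64)];g=[f(362,80,64),f(425,225,64)]
for a,b in(e,g): d=b-a;print(a,b,np.degrees(np.arctan2(d[1],d[0])))
print([f(*p,64) for p in((170,150),(350,62),(428,240),(250,322))])
E
```

```text
[ 536.1 -314.8   94.5] [ 507.  -314.5   94. ] [ 565. -315.   94.] [ 536.4 -286.2   94. ] [ 535.7 -344.4   94. ]
[ 502.7 -299.3   64. ] [ 544.6 -278.6   64. ] 26.29091078334474
[ 553.7 -282.6   64. ] [ 572.  -324.8   64. ] -66.55606793913363
[array([ 498.3, -302.1,   64. ]), array([ 550.3, -277.4,   64. ]), array([ 573. , -329.3,   64. ]), array([ 520.4, -353.6,   64. ])]
```

Emit:
{"api": "apply_moves", "payload": {"motion": [[0, 0, -0.5, 9, -1, 10, 100], [0, 0, 0, 9, -1, 12, 100], [0, 0, 0, 9, -1, 16, 100], [0, 0, 0, 7.3, -1, 16, 100], [0, 0, 0, 0, 0, 15, 100], [0, 0, 0, 0, 0, 10, 100], [0, 0, 0, 0, 0, 5, 100], [0, 0, 0, 0, 0, 0, 100]]}}

```text
t: 2.0
tcp_pos: [539.5, -307.7, 109.4]
tool_rot: [0.704, 0.71, -0.0, -0.0]
force: [0.1, 0.0, 0.4]
grip_width: 86.9
gripper_force: 0.0
```

```bash
python3 - <<'E'
from h import *
import cv2
from scipy.spatial.transform import Rotation as R
s=ctrl.sense();print(s['tcp_pos'],R.from_quat(s['tool_rot']).as_matrix().round(4),s['force'],s['joint_positions'])
E
```

```text
[ 539.50231028 -307.67785956  109.44379242] [[-8.7e-03  1.0e+00 -1.0e-03]
 [ 1.0e+00  8.7e-03  3.0e-04]
 [ 3.0e-04 -1.0e-03 -1.0e+00]] [0.10583018 0.01630269 0.38657996] [ 0.29057986  0.33280299  0.19301246  1.65202896 -0.06807403  1.16435234
  0.50898319]
```

Emit:
{"api": "apply_moves", "payload": {"motion": [[0, 0, 0, -6, -3, 0, 100], [0, 0, 0, 0, 0, 0, 100], [0, 0, 0, 0, 0, 0, 100], [0, 0, 0, 0, 0, 0, 100]]}}

```text
t: 2.4
tcp_pos: [536.9, -313.9, 110.5]
tool_rot: [0.704, 0.71, 0.0, 0.0]
force: [-0.1, -0.4, 0.1]
grip_width: 86.9
gripper_force: 0.0
```

```bash
python3 - <<'E'
from h import *
import cv2,pickle
s=ctrl.sense();c=ctrl.get_calibration('wrist');p=ctrl.snapshot('wrist')[:,:,::-1]
pickle.dump(c,open('w2.pkl','wb'));print(s['t'],s['tcp_pos'],s['tool_rot'],np.abs(s['joint_vel']).max(),c['extrinsics'][:3,3])
s=ctrl.sense();print(s['t'],s['tcp_pos'])
cv2.imwrite('pics/w2c.png',cv2.resize(p[140:420,140:510],None,fx=2,fy=2,interpolation=2))
E
```

```text
2.4 [ 536.94716897 -313.92658279  110.50781678] [7.04108028e-01 7.10092818e-01 1.42054000e-04 2.34676839e-04] 0.004966993974547185 [ 535.21193752 -239.77219741  301.84079624]
2.45 [ 536.96828573 -313.79524297  110.43632109]
```

View pics/w2c.png

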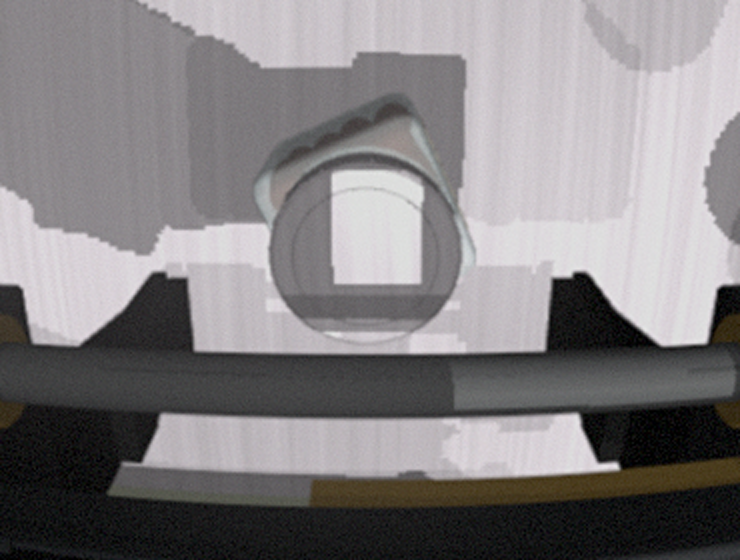

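The lid circle spans (270–462, 153–344) in the crop, centre (366,248), and lies well between the fingertips at 192 and 550.

```bash
python3 - <<'E'
from h import *
import pickle
c=pickle.load(open('w2.pkl','rb'))
f=lambda u,v,z:at('wrist',140+u/2,140+v/2,z,c)
print(f(366,248.5,94.5),f(270,248,94),f(462,248,94),f(366,153,94),f(366,344,94))
for a,b in((f(268,175,64),f(375,102,64)),(f(425,125,64),f(470,235,64))): d=b-a;print(a,b,np.degrees(np.arctan2(d[1],d[0])))
E
```

```text
[ 535.5 -312.9   94.5] [ 506.9 -313.2   94. ] [ 564.1 -312.8   94. ] [ 535.2 -284.2   94. ] [ 535.7 -344.7   94. ]
[ 502.8 -298.2   64. ] [ 538.  -273.7   64. ] 34.83879402837556
[ 554.3 -281.1   64. ] [ 570.7 -318.6   64. ] -66.37863790716334
```

Emit:
{"api": "apply_moves", "payload": {"motion": [[0, 0, 0, 0, -1.3, 10, 100], [0, 0, 0, 0, 0, 14, 100], [0, 0, 0, 0, 0, 10, 100], [0, 0, 0, 0, 0, 4, 100], [0, 0, 0, 0, 0, 0, 100], [0, 0, 0, 0, 0, 0, 20], [0, 0, 0, 0, 0, 0, 20], [0, 0, 0, 0, 0, 0, 20], [0, 0, 0, 0, 0, 0, 20], [0, 0, 0, 0, 0, 0, 20]]}}

```text
t: 3.45
tcp_pos: [535.6, -313.8, 72.4]
tool_rot: [0.704, 0.71, 0.0, 0.0]
force: [-1.2, 0.6, -1.0]
grip_width: 54.5
gripper_force: 0.0
```

Emit:
{"api": "apply_moves", "payload": {"motion": [[0, 0, 0, 0, 0, 0, 20], [0, 0, 0, 0, 0, 0, 20], [0, 0, 0, 0, 0, 0, 20]]}}

```text
t: 3.75
tcp_pos: [535.5, -313.7, 72.2]
tool_rot: [0.704, 0.71, -0.0, -0.0]
force: [-0.2, -0.9, -0.1]
grip_width: 31.1
gripper_force: 0.0
```

```bash
python3 - <<'E'
from h import *
import cv2
s=ctrl.sense();print(s['t'],s['tcp_pos'],s['grip_width'],s['gripper_force'],s['force'])
p=ctrl.snapshot('wrist')[:,:,::-1];q=ctrl.snapshot('side')[:,:,::-1]
a=cv2.resize(p[180:400,150:500],(560,352));b=cv2.resize(q[280:390,260:360],(240,264))
o=np.zeros((352,800,3),np.uint8);o[:,:560]=a;o[:264,560:]=b;cv2.imwrite('pics/w3.png',o)
E
```

```text
3.75 [ 535.48212851 -313.74370342   72.15626566] 31.081561717347558 0.0 [-0.19862171 -0.94330457 -0.06221254]
```

View pics/w3.png

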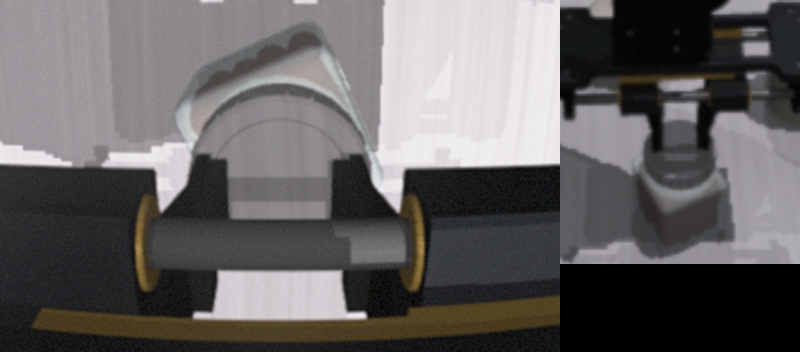

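```bash
cat >> h.py <<'E'
def proj(n,P,c=None):
    c=c or ctrl.get_calibration(n);E=np.array(c['extrinsics']);q=E[:3,:3].T@(np.array(P)-E[:3,3]);x,y=q[0]/-q[2],-q[1]/-q[2]
    if n=='wrist': r=np.hypot(x,y);k=np.arctan(r)/r;x*=k;y*=k
    return np.array([c['cx']+x*c['fx'],c['cy']+y*c['fy']]).round(1)
E
python3 - <<'E'
from h import *
import cv2
q=ctrl.snapshot('side')[:,:,::-1];r=ctrl.snapshot('scene')[:,:,::-1]
for z in(72,94,110):
    P=(535.5,-313.7,z);print(z,proj('side',P),proj('scene',P),proj('wrist',P))
u,v=proj('scene',(535.5,-313.7,90)).astype(int)
o=np.zeros((600,800,3),np.uint8)
o[:,:400]=cv2.resize(q[290:390,270:337],(400,600),interpolation=2);o[:,400:]=cv2.resize(r[v-50:v+50,u-33:u+34],(400,600),interpolation=2)
print(u,v);cv2.imwrite('pics/w4.png',o);s=ctrl.sense();print(s['tcp_pos'],s['joint_positions'])
E
```

```text
72 [308.9 347.6] [227.  181.1] [325.7 275.5]
94 [309.1 340.2] [225.9 175.5] [325.9 291.5]
110 [309.3 334.7] [225.1 171.3] [326.1 305.5]
226 176
[ 535.49628903 -313.80937909   72.16183669] [ 0.30366453  0.36513021  0.19194479  1.69100726 -0.07674538  1.09277918
  0.52727273]
```

View pics/w4.png

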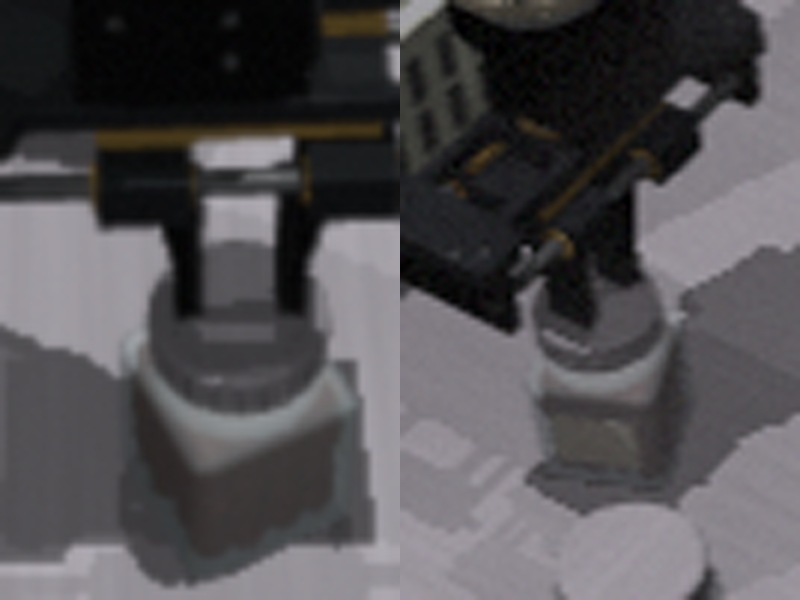

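Projecting the tool point into these pictures puts the fingertips at about z 94. They closed just above the lid, so the real tips end roughly 22 mm short of the reported TCP, with no contact made. I'll reopen, go about 16 mm lower and close again.

Emit:
{"api": "apply_moves", "payload": {"motion": [[0, 0, 0, 0, 0, 0, 95], [0, 0, 0, 0, 0, 0, 95], [0, 0, 0, 0, 0, 0, 95], [0, 0, 0, 0, 0, 0, 95], [0, 0, 0, 0, 0, 0, 95], [0, 0, 0, 0, 0, 0, 95], [0, 0, 0, 0, 0, 0, 95]]}}

```text
t: 4.65
tcp_pos: [535.5, -313.8, 72.2]
tool_rot: [0.704, 0.71, -0.0, -0.0]
force: [1.0, -0.1, -1.1]
grip_width: 67.8
gripper_force: 0.0
```

Emit:
{"api": "apply_moves", "payload": {"motion": [[0, 0, 0, 0, 0, 0, 95], [0, 0, 0, 0, 0, 0, 95], [0, 0, 0, 0, 0, 5, 95], [0, 0, 0, 0, 0, 6, 95], [0, 0, 0, 0, 0, 5, 95], [0, 0, 0, 0, 0, 0, 95], [0, 0, 0, 0, 0, 0, 30], [0, 0, 0, 0, 0, 0, 30], [0, 0, 0, 0, 0, 0, 30], [0, 0, 0, 0, 0, 0, 30], [0, 0, 0, 0, 0, 0, 30], [0, 0, 0, 0, 0, 0, 30]]}}

```text
t: 5.85
tcp_pos: [535.7, -313.9, 56.4]
tool_rot: [0.704, 0.71, 0.0, 0.0]
force: [0.0, 0.4, 0.6]
grip_width: 57.4
gripper_force: 30.0
```

Emit:
{"api": "apply_moves", "payload": {"motion": [[0, 0, 0, 0, 0, -8, 30], [0, 0, 0, 0, 0, -14, 30], [0, 0, 0, 0, 0, -18, 30], [0, 0, 0, 0, 0, -18, 30], [0, 0, 0, 0, 0, -12, 30], [0, 0, 0, 0, 0, 0, 30], [0, 0, 0, 0, 0, 0, 30]]}}

```text
t: 6.55
tcp_pos: [535.4, -313.7, 126.1]
tool_rot: [0.704, 0.71, 0.0, -0.0]
force: [1.1, 0.4, -3.0]
grip_width: 57.4
gripper_force: 30.0
```

Emit:
{"api": "apply_moves", "payload": {"motion": [[0, 0, 0, 16, 2, 0, 30], [0, 0, 0, 32, 4, 0, 30], [0, 0, 0, 40, 4, 0, 30], [0, 0, 0, 40, 4, 0, 30], [0, 0, 0, 40, 4, 0, 30], [0, 0, 0, 40, 4, 0, 30], [0, 0, 0, 40, 4, 0, 30], [0, 0, 0, 40, 4, 0, 30], [0, 0, 0, 40, 4, 0, 30], [0, 0, 0, 40, 4, 0, 30], [0, 0, 0, 32, 4, 0, 30], [0, 0, 0, 15, 4, 0, 30]]}}

```text
t: 7.75
tcp_pos: [576.3, 107.0, 125.2]
tool_rot: [0.702, 0.712, -0.0, -0.001]
force: [-1.2, 0.9, -2.6]
grip_width: 57.0
gripper_force: 30.0
```

Emit:
{"api": "apply_moves", "payload": {"motion": [[0, 0, 3, 0, 0, 0, 30], [0, 0, 6, 0, 0, 0, 30], [0, 0, 7, 0, 0, 0, 30], [0, 0, 7, 0, 0, 0, 30], [0, 0, 5, 0, 0, 0, 30], [0, 0, 2.3, 0, 0, 0, 30], [0, 0, 0, 0, 0, 0, 30], [0, 0, 0, 0, 0, 0, 30], [0, 0, 0, 0, 0, 0, 30]]}}

```text
t: 8.65
tcp_pos: [577.7, 101.5, 125.9]
tool_rot: [0.865, 0.502, -0.0, -0.0]
force: [-0.7, -1.1, -2.7]
grip_width: 57.2
gripper_force: 30.0
```

```bash
python3 - <<'E'
from h import *
import cv2,pickle
from scipy.spatial.transform import Rotation as R
s=ctrl.sense();c=ctrl.get_calibration('wrist');p=ctrl.snapshot('wrist')[:,:,::-1]
pickle.dump(c,open('w5.pkl','wb'))
q=ctrl.snapshot('side')[:,:,::-1];r=ctrl.snapshot('scene')[:,:,::-1]
for n,im in(('w',p),('s',q),('c',r)): cv2.imwrite(f'pics/r5{n}.png',im)
print(s['t'],s['tcp_pos'],R.from_quat(s['tool_rot']).as_matrix().round(4),s['force'],s['grip_width'],s['gripper_force'])
P=(578.4,101.9,60);print(proj('side',P),proj('scene',P),proj('wrist',P))
o=np.zeros((600,800,3),np.uint8)
u,v=proj('side',P).astype(int);o[:300,:400]=cv2.resize(q[v-37:v+38,u-50:u+50],(400,300),interpolation=2);print(u,v)
u,v=proj('scene',P).astype(int);o[300:,:400]=cv2.resize(r[v-37:v+38,u-50:u+50],(400,300),interpolation=2);print(u,v)
o[:,400:]=cv2.resize(p[80:380,220:420],(400,600),interpolation=2)
cv2.imwrite('pics/w5.png',o)
E
```

```text
8.65 [577.65613052 101.53469313 125.90916158] [[ 4.961e-01  8.682e-01 -4.000e-04]
 [ 8.682e-01 -4.961e-01 -2.000e-04]
 [-4.000e-04 -3.000e-04 -1.000e+00]] [-0.68794706 -1.05071141 -2.71421554] 57.20883822265425 29.999461219995283
[317.3 226. ] [347.6 262.4] [325.6 241.4]
317 226
347 262
```

View pics/w5.png

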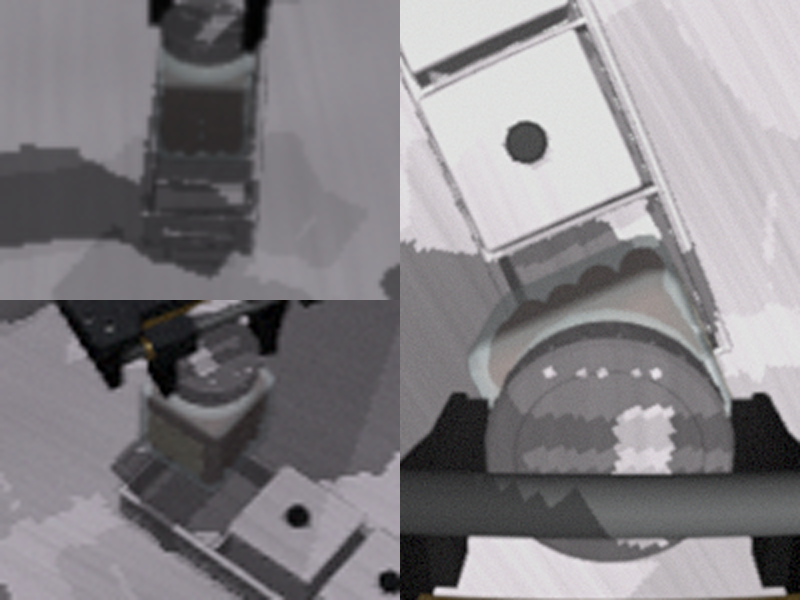

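The pictures show the jar upright over the free well. In the wrist crop the well divider runs from (490,255) to (665,185), the rack's right rail from (590,0) to (690,250) and the jar's right edge from (668,268) to (722,375). I'll compute the angles and the well position from these.

```bash
python3 - <<'E'
from h import *
import pickle
c=pickle.load(open('w5.pkl','rb'))
f=lambda u,v,z:at('wrist',220+(u-400)/2,80+v/2,z,c)
L=lambda n,a,b,z:(lambda A,B:print(n,A,B,np.degrees(np.arctan2(*(B-A)[1::-1])).round(1)))(f(*a,z),f(*b,z))
L('div',(490,255),(662,187),30);L('rail',(590,0),(690,250),30);L('left rail',(403,80),(488,250),30)
L('jar right',(668,268),(722,375),133);L('jar back',(520,283),(645,243),133)
print('lid',f(610,441,164)-0, f(487,441,163),f(734,441,163),f(610,322,163),f(610,562,163))
E
```

```text
div [546.3 142.5  30. ] [618.2 132.1  30. ] -8.2
rail [630.2 208.9  30. ] [615.8 104.9  30. ] -97.9
left rail [552.4 220.1  30. ] [546.7 144.6  30. ] -94.3
jar right [607.9 125.5 133. ] [606.7  93.  133. ] -92.1
jar back [573.3 140.8 133. ] [606. 134. 133.] -11.7
lid [578.5 103.8 164. ] [553.6 117.2 163. ] [602.9  89.  163. ] [592.3 127.9 163. ] [561.8  74.4 163. ]
```

Emit:
{"api": "apply_moves", "payload": {"motion": [[0, 0, 0, 0.6, 0.4, 8, 30], [0, 0, 0, 0, 0, 12, 30], [0, 0, 0, 0, 0, 12, 30], [0, 0, 0, 0, 0, 8, 30], [0, 0, 0, 0, 0, 6, 30], [0, 0, 0, 0, 0, 4, 30], [0, 0, 0, 0, 0, 4, 30], [0, 0, 0, 0, 0, 3, 30], [0, 0, 0, 0, 0, 0, 30]]}}

```text
t: 9.7
tcp_pos: [578.4, 101.9, 68.9]
tool_rot: [0.865, 0.502, -0.0, -0.0]
force: [-0.2, -0.2, -3.3]
grip_width: 57.5
gripper_force: 30.0
```

Emit:
{"api": "apply_moves", "payload": {"motion": [[0, 0, 0, 0, 0, 3, 30], [0, 0, 0, 0, 0, 2, 30], [0, 0, 0, 0, 0, 1.5, 30], [0, 0, 0, 0, 0, 0, 30], [0, 0, 0, 0, 0, 0, 30]]}}

```text
t: 10.2
tcp_pos: [578.5, 101.9, 62.7]
tool_rot: [0.865, 0.502, 0.0, 0.0]
force: [0.0, -0.2, -2.3]
grip_width: 57.2
gripper_force: 30.0
```

Emit:
{"api": "apply_moves", "payload": {"motion": [[0, 0, 0, 0, 0, 0.7, 30], [0, 0, 0, 0, 0, 0.5, 30], [0, 0, 0, 0, 0, 0, 30], [0, 0, 0, 0, 0, 0, 30]]}}

```text
t: 10.6
tcp_pos: [578.8, 102.0, 62.2]
tool_rot: [0.865, 0.501, 0.0, 0.0]
force: [-2.7, -1.1, 5.7]
grip_width: 57.3
gripper_force: 30.0
```

The jar is seated, with 6 N of floor contact at the expected height. Next I'll unscrew it counter-clockwise in stages.

Emit:
{"api": "apply_moves", "payload": {"motion": [[0, 0, 0, 0, 0, -0.6, 30], [0, 0, -3, 0, 0, 0, 30], [0, 0, -5, 0, 0, 0, 30], [0, 0, -5, 0, 0, 0, 30], [0, 0, -5, 0, 0, 0, 30], [0, 0, -4, 0, 0, 0, 30], [0, 0, 0, 0, 0, 0, 30]]}}

```text
t: 11.3
tcp_pos: [579.2, 102.5, 63.0]
tool_rot: [0.753, 0.658, 0.001, 0.0]
force: [-2.0, 0.7, 5.2]
grip_width: 57.1
gripper_force: 30.0
```

```bash
python3 - <<'E'
from h import *
from scipy.spatial.transform import Rotation as R
s=ctrl.sense();M=R.from_quat(s['tool_rot']).as_matrix();print(s['tcp_pos'],np.degrees(np.arctan2(M[1,1],M[0,1])),s['force'],s['ft_torque'],s['gripper_force'])
E
```

```text
[579.2426447  102.4655508   63.02298299] -7.647073067689072 [-1.95967729  0.68875244  5.15774557] [0.15302411 0.35706523 0.07886467] 30.000440077528765
```

Emit:
{"api": "apply_moves", "payload": {"motion": [[0, 0, -4, 0, 0, 0, 30], [0, 0, -5, 0, 0, 0, 30], [0, 0, -5, 0, 0, 0, 30], [0, 0, -5, 0, 0, 0, 30], [0, 0, -5, 0, 0, 0, 30]]}}

```text
t: 11.8
tcp_pos: [578.9, 103.1, 63.6]
tool_rot: [0.599, 0.801, 0.001, -0.0]
force: [-5.2, 1.6, 13.9]
grip_width: 57.3
gripper_force: 30.0
```

```bash
python3 - <<'E'
from h import *
import cv2
from scipy.spatial.transform import Rotation as R
s=ctrl.sense();M=R.from_quat(s['tool_rot']).as_matrix();print(s['tcp_pos'],np.degrees(np.arctan2(M[1,1],M[0,1])),s['force'],s['ft_torque'],s['joint_torque'],s['gripper_force'])
cv2.imwrite('pics/w6.png',ctrl.snapshot('wrist')[:,:,::-1])
E
```

```text
[578.85414358 103.08959369  63.63844913] 16.412021565925773 [-5.2426625   1.64050558 13.85190463] [ 0.31878652  1.49253366 -0.28664082] [  0.47021616 -53.12548041   1.56672757 -33.74212503   1.01944696
  -2.11264573  -1.49556655] 30.001418410320184
```

View pics/w6.png

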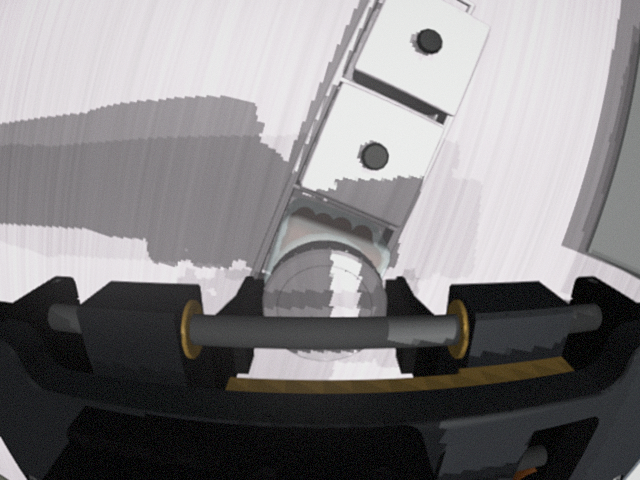

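The jar stays square in the well, at about (330,230), while the lid turns. The rising upward force shows it is unscrewing, at 46° so far. I'm continuing and relieving the push slightly.

Emit:
{"api": "apply_moves", "payload": {"motion": [[0, 0, -4, 0, 0, -0.4, 30], [0, 0, -5, 0, 0, -0.4, 30], [0, 0, -5, 0, 0, -0.4, 30], [0, 0, -5, 0, 0, -0.3, 30], [0, 0, -4, 0, 0, 0, 30], [0, 0, 0, 0, 0, 0, 30]]}}

```text
t: 12.45
tcp_pos: [579.0, 102.7, 64.9]
tool_rot: [0.428, 0.904, 0.001, 0.0]
force: [-4.3, -0.2, 9.7]
grip_width: 57.5
gripper_force: 30.0
```

```bash
python3 - <<'E'
from h import *
from scipy.spatial.transform import Rotation as R
s=ctrl.sense();M=R.from_quat(s['tool_rot']).as_matrix();print(s['tcp_pos'],np.degrees(np.arctan2(M[1,1],M[0,1])),M[:,2].round(4),s['force'],s['ft_torque'],s['gripper_force'])
E
```

```text
[579.00672002 102.68151628  64.86169887] 39.364516614640046 [ 1.3e-03  9.0e-04 -1.0e+00] [-4.34317183 -0.19973247  9.66669053] [0.17204752 0.86510747 0.08351897] 30.001625492332096
```

Emit:
{"api": "apply_moves", "payload": {"motion": [[0, 0, -4, 0, 0, 0, 30], [0, 0, 0, 0, 0, -1.5, 30], [0, 0, 0, 0, 0, -1.5, 30], [0, 0, 0, 0, 0, -1, 30], [0, 0, 0, 0, 0, 0, 30], [0, 0, 0, 0, 0, 0, 30], [0, 0, 0, 0, 0, 0, 30]]}}

```text
t: 13.15
tcp_pos: [578.4, 101.9, 67.4]
tool_rot: [0.397, 0.918, -0.0, -0.0]
force: [-0.4, 0.2, -1.0]
grip_width: 57.5
gripper_force: 30.0
```

```bash
python3 - <<'E'
from h import *
import cv2
s=ctrl.sense();print(s['tcp_pos'],s['ft_torque'])
F=[]
for i in range(8):
    p=ctrl.snapshot('wrist');F.append(ctrl.sense()['force'])
print(np.mean(F,0),np.std(F,0))
E
```

```text
[578.41285662 101.88662305  67.36260345] [ 0.06799924  0.11083859 -0.00533811]
[-0.46198617  0.16896093 -0.76277997] [0.45617392 0.34921555 0.27786785]
```

The mean force is −0.8 N, the weight of the lid alone, so the lugs are free. Lifting straight up.

Emit:
{"api": "apply_moves", "payload": {"motion": [[0, 0, 0, 0, 0, -2, 30], [0, 0, 0, 0, 0, -3, 30], [0, 0, 0, 0, 0, -4, 30], [0, 0, 0, 0, 0, -5, 30], [0, 0, 0, 0, 0, -6, 30], [0, 0, 0, 0, 0, -4, 30], [0, 0, 0, 0, 0, -2, 30], [0, 0, 0, 0, 0, 0, 30], [0, 0, 0, 0, 0, 0, 30], [0, 0, 0, 0, 0, 0, 30]]}}

```text
t: 14.55
tcp_pos: [578.3, 101.9, 93.3]
tool_rot: [0.397, 0.918, -0.0, -0.0]
force: [-0.8, 0.3, -0.6]
grip_width: 57.1
gripper_force: 30.0
```

```bash
python3 - <<'E'
from h import *
import cv2
F=[]
for i in range(6):
    q=ctrl.snapshot('side');F.append(ctrl.sense()['force'])
a=cv2.imread('pics/r5s.png').astype(int);q=q[:,:,::-1]
print(np.mean(F,0),ctrl.sense()['tcp_pos'])
cv2.imwrite('pics/end_side.png',q)
# jar seated? column profile of side view through the jar axis, and predicted rows
for n,z in(('lid top',132.5),('lid edge',116.5),('rim',96.5),('body top',73),('rack front',30)): print(n,proj('side',(578.4,101.9,z)))
u=int(proj('side',(578.4,101.9,90))[0]);print([(v,*q[v,u-2:u+3].mean(0).astype(int)) for v in range(190,262,2)])
E
```

```text
[-0.52357163  0.21682626 -0.37710375] [578.49589889 101.92925136  93.46081454]
lid top [318.1 203.7]
lid edge [317.9 208.8]
rim [317.7 215. ]
body top [317.4 222.1]
rack front [317.  234.7]
[(190, np.int64(15), np.int64(13), np.int64(12)), (192, np.int64(12), np.int64(10), np.int64(9)), (194, np.int64(49), np.int64(45), np.int64(47)), (196, np.int64(106), np.int64(101), np.int64(104)), (198, np.int64(106), np.int64(100), np.int64(104)), (200, np.int64(89), np.int64(85), np.int64(87)), (202, np.int64(61), np.int64(59), np.int64(60)), (204, np.int64(62), np.int64(59), np.int64(61)), (206, np.int64(61), np.int64(58), np.int64(60)), (208, np.int64(77), np.int64(74), np.int64(76)), (210, np.int64(71), np.int64(68), np.int64(70)), (212, np.int64(54), np.int64(51), np.int64(52)), (214, np.int64(54), np.int64(52), np.int64(53)), (216, np.int64(92), np.int64(92), np.int64(95)), (218, np.int64(84), np.int64(84), np.int64(88)), (220, np.int64(85), np.int64(85), np.int64(85)), (222, np.int64(68), np.int64(67), np.int64(67)), (224, np.int64(90), np.int64(88), np.int64(87)), (226, np.int64(127), n
[... 179 characters left out ...]
 (234, np.int64(45), np.int64(45), np.int64(48)), (236, np.int64(45), np.int64(45), np.int64(48)), (238, np.int64(45), np.int64(45), np.int64(47)), (240, np.int64(44), np.int64(43), np.int64(47)), (242, np.int64(57), np.int64(55), np.int64(57)), (244, np.int64(62), np.int64(60), np.int64(61)), (246, np.int64(77), np.int64(73), np.int64(75)), (248, np.int64(69), np.int64(66), np.int64(68)), (250, np.int64(61), np.int64(58), np.int64(60)), (252, np.int64(111), np.int64(106), np.int64(109)), (254, np.int64(102), np.int64(97), np.int64(100)), (256, np.int64(122), np.int64(116), np.int64(119)), (258, np.int64(127), np.int64(122), np.int64(125)), (260, np.int64(127), np.int64(122), np.int64(125))]
```

The force is lid weight only, and the profile shows the jar's glass neck (rows 216–230) and its contents below a separate lid. Handing in.

```bash
python3 -c "
from cell import ctrl
print(ctrl.job_done())"
```

```text
the job is handed in; nothing more can be done
None
```

I handed the job in: the jar stands in the free well and the gripper holds its lid about 20 mm above the open mouth. No verdict came back, and the final state was checked by force readings and pixel values rather than by viewing a picture.

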